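# Seat the slide jaw under the retaining block and bolt it in

### The job

Set the slide jaw with the red rib flat on the green fixture, slide its toe sideways under the yellow overhang of the retaining block until it is fully home, and press it there against the hidden stop for a moment with about 12 N; find the stop by feel, as its setting differs each time, and never load the block with more than 20 N. Then let the jaw go, slide the keeper up behind it by its black pin and press it gently against the heel, again about 12 N, so that the jaw sits tight between stop and keeper. Let go, and leave the other things on the bench where they are.

Things in the scene. Friction and masses are not known exactly. Their poses are not given: they have to be found in the camera images.
- jaw: slide jaw, loose, 0.23 to 0.46 kg: aluminium base plate 110 long (x) x 44 wide (y) x 12 mm high; on it a red rib 40 long (x) x 24 wide (y), from 12 to 50 mm above the underside, centred at x = -25 mm. Toe: the bare 60 mm of plate at its +x end; heel: the -x end. Origin: centre of the underside; z up. Starts flat on the bench.
- toe_tip (a point): point on the jaw at the middle of the toe's end face, on the underside (55 mm from the jaw's origin along its +x)
- fixture: green steel plate fixed to the bench, 12 mm thick, x from -150 to 140, y from -62 to 62 mm. Origin: on the bench under the lane's centre line. The jaw slides along its +x, toe first, centred on y = 0, x axes parallel. Between the keeper and the lead-in flares (fixture x = 41 mm) the plate is bare.
- pocket (a point): middle of the pocket's back wall at the plate's top (fixture x = 100, y = 0, z = 12 mm); axes as the fixture's. The pocket is 48 mm deep (x = -48 to 0 here), 48 wide, 15 mm high under the overhang. The stop stands 2 to 26 mm in front of the back wall, so toe_tip at home is at x = -26 to -2 mm. Lead-in flares before the mouth open out to 66 mm at x = -59 mm.
- block: the retaining block on the fixture, dark steel with a yellow 12 mm thick roof (the overhang); 80 mm wide (y), its top 27 mm above the plate; from x = -48 (pocket mouth) to 34 mm. Rigid; carries the stop. Origin and axes: as pocket.
- keeper: steel slide 40 long (x) x 40 wide x 14 mm high in the lane behind the jaw, with an upright black pin, 16 mm in diameter, from 26 to 62 mm above the bench. Origin: on the plate's top under the pin; axes as the fixture's. It moves only along fixture x, from -120 mm (starts there or up to 15 mm ahead) to -25 mm; about 4 N of friction, stays where it is left.
- keeper_pin (a point): on the pin's axis, 52 mm above the bench, the height to grip it
- keeper_face (a point): bottom middle of the keeper's front face, which meets the jaw's heel (20 mm ahead of the keeper's origin)
- stop: holder of the stop in the block, fixed; of it only a brass nut at the block's rear is seen. Origin: as pocket. Its rigid brass pad, 36 wide and 12 mm high, faces the jaw's toe inside the pocket, 2 to 26 mm in front of the back wall, set differently each time, hidden and not measured; it does not yield.
- spare_jaw: a like jaw with a blue rib, not to be used, 110 x 44 x 50 mm, on the bench
- wrench: steel open-end wrench lying on the bench beyond the fixture
- screwdriver: screwdriver lying on the bench beyond the fixture
- oil_bottle: yellow bottle with a red cap, 60 mm across, 150 mm high, standing
- bearing: steel bearing ring, 62 mm across, 18 mm high, lying
- parts_tray: blue open tray 160 x 110 x 45 mm
- tin: aluminium tin, 72 mm across, 80 mm high, standing
Not all that is in view belongs to the job. What is shaped like the jaw but orange or purple is not meant.

How it is judged (in metres and radians):
On the way, in this order (a step that is already met when the one before it is completed fails the run):
1. the jaw's toe is under the overhang and pressed home against the stop with more than 6 N, the keeper still at least 8 mm behind the heel (x of toe_tip in the frame of pocket above -0.028 m and y of toe_tip in the frame of pocket between -0.004 and 0.004 m and z of toe_tip in the frame of pocket between -0.003 and 0.004 m and angle between the x axis of jaw and the x axis of fixture, either way round below 0.09 rad and contact force between jaw and stop above 6 N and x of keeper_face in the frame of jaw below -0.063 m), for 0.2 s.
2. the keeper is pressed against the heel so that the jaw is tight between stop and keeper, more than 4 N on each (x of toe_tip in the frame of pocket above -0.028 m and y of toe_tip in the frame of pocket between -0.004 and 0.004 m and z of toe_tip in the frame of pocket between -0.003 and 0.004 m and angle between the x axis of jaw and the x axis of fixture, either way round below 0.09 rad and contact force between jaw and stop above 4 N and contact force between jaw and keeper above 4 N), for 0.2 s.
At the end, for the whole second after the job is handed in: The jaw lies flat and straight on the fixture (within 0.09 rad and 4 mm of the lane) with its toe in the pocket no more than 28 mm from the back wall, the keeper stands within 2 mm of its heel, and the jaw is at rest and released (x of toe_tip in the frame of pocket above -0.028 m and y of toe_tip in the frame of pocket between -0.004 and 0.004 m and z of toe_tip in the frame of pocket between -0.003 and 0.0025 m and angle between the x axis of jaw and the x axis of fixture, either way round below 0.09 rad and x of keeper_face in the frame of jaw above -0.057 m and linear speed of jaw below 0.02 m/s and contact force between the fingers and jaw below 0.1 N and contact force between the fingers and fixture below 0.1 N); the robot touches nothing.
It fails at once if the jaw is pressed or knocked against the retaining block or its stop with more than 20 N (contact force between jaw and block above 20 N).
It fails at once if one of the other things on the bench is moved by more than 30 mm (distance of any of spare_jaw, wrench, screwdriver, oil_bottle, bearing, parts_tray, tin from where it was at the start of the episode above 0.03 m).
It also fails if it takes over 67 s, if anything falls off the work surface, if the arm or the gripper's body presses on something with over 40 N, if the wrist force passes 120 N, or if a joint passes its speed limit or range.

### The arm

A 6-joint arm with a two-finger parallel gripper is mounted at the origin on the work surface. World frame = base frame: x ahead of the robot, y to its left, z up, the work surface at z = 0. Lengths are in mm, angles in rad, forces in N, time in s.
With the tool pointing down it reaches from about 300 to 875 mm from the base axis. Payload 6.4 kg.
Tool frame: the origin (TCP) lies midway between the tips of the shut fingers; the grasp point (between the pads) lies 19 mm behind it (ctrl.tcp_to_grasp is the distance from the TCP to the grasp point, in mm); z points along the fingers, y is the line along which they close (so a half turn about z gives the same grasp; the last joint's range is limited). The gripper opens to 88 mm and grips with 3 to 60 N. Pads are 18 mm wide; open, the fingers measure 123 mm over their backs; the gripper's body (75 mm by 187 mm) begins 45 mm behind the grasp point.
Start: joints at [-1.318, 0.181, 1.607, -0, 1.354, -0.206], TCP at [254.669, -515.543, 238.714] pointing down, gripper open.
Joint ranges: [-2.99, 2.99], [-0.89, 2.07], [0.3, 2.58], [-1.14, 4.28], [0, 2.63], [-3.12, 3.12]. Speed limits (rad/s): [2.57, 2.57, 3.01, 3.14, 3.14, 3.14].

### API

Orientations are given as a unit quaternion [w, x, y, z].
In Python, from rig import ctrl, optics, job, search_frame gives the robot as it stands. The module is installed in compiled form; this text tells all that it offers.
- The arm moves only by the tool move_arm, never from a script. Its argument "plan" is a list of rows, each an object of numbers: "x", "y", "z": the shift along the tool's x, y, z in cm; "ax", "ay", "az": the turn, a rotation vector about the tool's x, y, z in rad; "hand": the opening, from 0 (shut) to 1 (fully open). A call has 1 to 12 rows; each row is the pose to reach, as a shift and turn from the pose commanded when the call began, along the tool's axes at that moment; what a row does not reach only later rows make up. A row lasts 1/8 s, in which the tool goes at most 62.5 mm and 10.7 degrees, less where a joint would pass 70% of its speed; a pose out of reach is approached as far as the arm can. A call with a gripper value outside its range is refused whole. The fingers move at their own pace and stop on an object; the grip force is fixed at half the most. Time passes only in rows, so rows that repeat a pose let the fingers close. It gives the time, the measured TCP pose, the force, the opening and the grip force at its end, in the units of the state.
- ctrl.state(): the state, without advancing time (a new reading comes with each control period).
- optics.get_image(name): name is "side" or "top"; returns the picture (384x512x3 uint8, blue, green, red); there is no depth.
- optics.calibration(name): a dict with "K" (3x3 intrinsics, pixels), "T" (4x4, takes a point from camera to world coordinates). Camera axes: x right, y down, z forward; pixel columns grow to the right and rows downward; lengths in mm; the calibration is good to about 2 mm. A picture is of the moment at which its call begins. calibration takes no time and is no camera call.
- job.job_done(): hands the job in; it is judged then, once.
Trained networks look in the newest picture that a camera, given by its name, has taken for a name from the list of things; names that differ only in an ending like _2 or _b are one class to them, and where a whole thing is asked for, a point or a joint stands for the part that bears it (a point fixed in the world has none). Each returns a list of dicts, best first, with "p" (0 to 1); they miss things now and then, are a little off and sometimes report something else, mostly with a low value. They report only what shows in the picture. A call takes as long as a camera call. They do not tell look-alikes from the thing itself.
- search_frame(name, camera): "point" ([column, row] in pixels, amid what is visible of it).
The state is a dict: "t": time; "joint_positions": joint angles; "joint_vel": joint speeds; "effort": joint torques, N m; "eef_pos": TCP position; "tool_rot": TCP orientation; "force": force on the tool from outside, world axes, zero at the start; "torque": the same for the moment, N m; "grip_width": finger opening in mm; "grip_force": force on a finger pad.
Only numpy, scipy, OpenCV 4.12 (cv2) and the standard library are available. Lean on these libraries where they do the work, as an engineer would, in place of code of your own. Each camera call takes 0.05 s, during which the arm holds its last target. There are 200 camera calls.

## Working session

There is one attempt and no reset: what is moved stays moved. The work goes in short steps, Python scripts to look and compute and a tool call to move; the robot and the scene stay as the last step left them, time stands still between calls to the robot, and variables do not carry over. Pictures are saved under pics/ and viewed, at most 10 in all, crops included, and the job is handed in when it is done.

Besides the shell and the picture viewer there is one more tool, called after ">>>" by a JSON object that holds its "fn" and its "kwargs", one argument or row to a line. move_arm: Moves the arm, as the interface text tells. Its arguments: {"type":"object","properties":{"plan":{"type":"array"}},"required":["plan"]}

```bash
mkdir -p pics; cat > h.py <<'E'
import numpy as np, cv2
from rig import ctrl, optics, job, search_frame
def ray(cam,px,z):
    c=optics.calibration(cam);K=np.array(c["K"]);T=np.array(c["T"])
    d=T[:3,:3]@np.linalg.solve(K,[px[0],px[1],1.]);o=T[:3,3]
    return o+d*(z-o[2])/d[2]
def proj(cam,P):
    c=optics.calibration(cam);K=np.array(c["K"]);T=np.linalg.inv(np.array(c["T"]))
    p=K@(T[:3,:3]@np.array(P,float)+T[:3,3]);return p[:2]/p[2]
E
python3 - <<'E'
from h import *
a=optics.get_image("top");b=optics.get_image("side")
cv2.imwrite("pics/top0.png",a);cv2.imwrite("pics/side0.png",b)
for c in("top","side"):
    print(c,np.round(optics.calibration(c)["T"],2).tolist(),np.round(optics.calibration(c)["K"],1).tolist())
for n in("jaw","fixture","block","keeper","spare_jaw","stop","keeper_pin"):
    for c in("top","side"):
        print(n,c,[(np.round(r["point"]).tolist(),round(r["p"],2)) for r in search_frame(n,c)[:4]])
s=ctrl.state();print(s)
E
```

```text
top [[-0.0, -1.0, 0.05, 490.57], [-1.0, 0.0, -0.01, -9.81], [0.01, -0.05, -1.0, 1513.6], [0.0, 0.0, 0.0, 1.0]] [[478.3, 0.0, 249.2], [0.0, 478.3, 187.3], [0.0, 0.0, 1.0]]
side [[-0.96, -0.22, 0.2, 295.04], [-0.29, 0.72, -0.63, 841.33], [-0.0, -0.66, -0.75, 1096.09], [0.0, 0.0, 0.0, 1.0]] [[358.3, 0.0, 255.2], [0.0, 358.3, 185.0], [0.0, 0.0, 1.0]]
jaw top [([314.0, 235.0], 0.97), ([273.0, 200.0], 0.87), ([348.0, 194.0], 0.82), ([300.0, 133.0], 0.75)]
jaw side [([304.0, 162.0], 0.72), ([228.0, 161.0], 0.67), ([265.0, 186.0], 0.55), ([264.0, 158.0], 0.52)]
fixture top [([204.0, 208.0], 0.78)]
fixture side [([262.0, 228.0], 0.75)]
block top [([208.0, 240.0], 0.84)]
block side [([286.0, 228.0], 0.96), ([248.0, 132.0], 0.42)]
keeper top [([199.0, 172.0], 0.62)]
keeper side [([233.0, 216.0], 0.41)]
spare_jaw top [([355.0, 142.0], 0.95), ([86.0, 203.0], 0.5), ([102.0, 162.0], 0.44), ([202.0, 108.0], 0.19)]
spare_jaw side [([250.0, 132.0], 0.54)]
stop top [([411.0, 183.0], 0.68)]
stop side []
keeper_pin top [([197.0, 171.0], 0.43)]
keeper_pin side [([232.0, 221.0], 0.42)]
{'t': 0.8, 'joint_positions': array([-1.31827624e+00,  1.80721601e-01,  1.60696083e+00, -2.29475123e-05,
        1.35376588e+00, -2.06307560e-01]), 'joint_vel': array([ 0.00043835,  0.00103966,  0.00129403,  0.00123065, -0.00099187,
       -0.00087057]), 'effort': array([ 4.91045612e-04, -4.33779681e+01, -3.42158389e+01,  7.03748222e-02,
        3.08540754e-02,  6.15617722e-06]), 'eef_pos': array([ 254.68365118, -515.57407296,  238.77754667]), 'tool_rot': array([ 7.24119753e-05,  9.73799299e-01,  2.27409148e-01, -9.53429759e-06]), 'force': array([-0.9986974 , -1.04380395, -0.06633642]), 'torque': array([-0.03588653, -0.02668596,  0.07628532]), 'grip_force': 0.0, 'grip_width': 87.9834281855769}
```

View pics/top0.png

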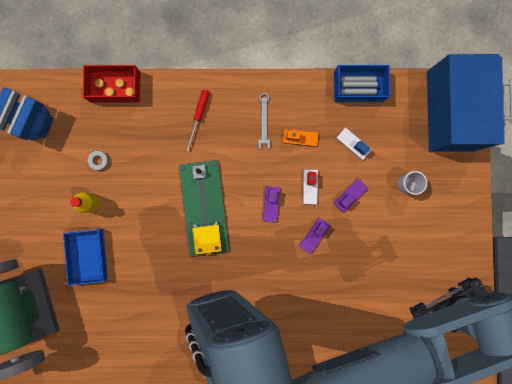

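View pics/side0.png

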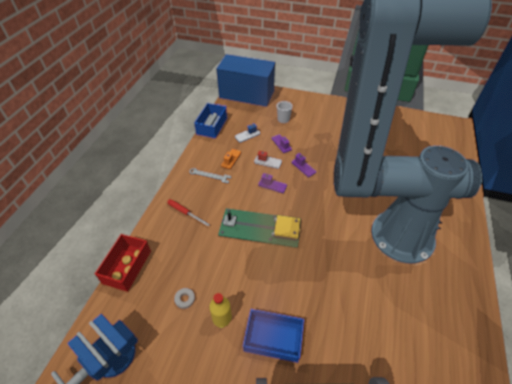

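The top view shows the red-rib white jaw at (311,187). Look-alikes are the blue spare at (355,143), orange at (300,137), and purple at (272,204), (350,195) and (314,236). The fixture is at (204,208), with the keeper pin at (200,170) and the yellow roof at (207,240). I choose (311,187) and will check it in a crop.

```bash
python3 - <<'E'
from h import *
a=cv2.imread("pics/top0.png");c=cv2.resize(a[120:268,172:380],None,fx=3.8,fy=3.8,interpolation=cv2.INTER_CUBIC);cv2.imwrite("pics/crop.png",c)
hsv=cv2.cvtColor(a,cv2.COLOR_BGR2HSV)
def blob(m,roi):
    mm=np.zeros_like(m);x0,x1,y0,y1=roi;mm[y0:y1,x0:x1]=m[y0:y1,x0:x1]
    n,l,s,ce=cv2.connectedComponentsWithStats(mm);i=1+np.argmax(s[1:,4]);cnt=np.argwhere(l==i)[:,::-1].astype(np.float32)
    return ce[i],s[i],cv2.minAreaRect(cnt)
def rng(lo,hi):return cv2.inRange(hsv,lo,hi)
w=rng((0,0,150),(180,70,255))
print("white",blob(w,(298,324,160,210)))
r=rng((0,170,100),(6,255,255))|rng((172,150,100),(180,255,255))
print("red",blob(r,(298,324,160,200)))
y=rng((22,150,120),(35,255,255));print("yellow",blob(y,(185,230,215,260)))
g=rng((45,60,30),(90,255,255));b=blob(g,(170,240,150,265));print("green",b)
m=w|r;bj=blob(m,(298,324,160,210));print("jaw",bj)
for n,rc,z in(("green",b[2],12),("jaw",bj[2],12),("yellow",blob(y,(185,230,215,260))[2],39),("red",blob(r,(298,324,160,200))[2],50)):
    P=[ray("top",p,z)[:2].round(1) for p in cv2.boxPoints(rc)];print(n,P,np.mean(P,0),[np.linalg.norm(P[i]-P[i-1]).round(1) for i in range(4)])
E
```

```text
white (array([309.30252101, 189.74229692]), array([303, 169,  15,  36, 357], dtype=int32), ((310.0, 186.5), (35.0, 14.0), 90.0))
red (array([311.39772727, 178.04545455]), array([308, 172,   8,  13,  88], dtype=int32), ((311.5, 178.0), (12.0, 7.0), 90.0))
yellow (array([206.32575758, 238.35      ]), array([192, 225,  29,  30, 660], dtype=int32), ((206.50772094726562, 239.0615692138672), (27.039569854736328, 26.543432235717773), 82.87498474121094))
green (array([214.61819659, 200.36230707]), array([ 201,  160,   28,   92, 1231], dtype=int32), ((214.22256469726562, 206.45510864257812), (91.78414154052734, 17.952844619750977), 82.99872589111328))
jaw (array([309.71685393, 187.42921348]), array([303, 169,  15,  36, 445], dtype=int32), ((310.0, 186.5), (35.0, 14.0), 90.0))
green [array([645.5, 127.1]), array([652.2,  71. ]), array([366.6,  36.3]), array([360.1,  91.9])] [506.1    81.575] [np.float64(287.6), np.float64(56.5), np.float64(287.7), np.float64(56.0)]
jaw [array([ 622.4, -198.3]), array([ 622.3, -242.5]), array([ 511.9, -241.3]), array([ 512.1, -197.2])] [ 567.175 -219.825] [np.float64(110.3), np.float64(44.2), np.float64(110.4), np.float64(44.1)]
yellow [array([441.5, 149.1]), array([451.3,  68.3]), array([369.2,  58.1]), array([359.6, 138.7])] [405.4  103.55] [np.float64(82.6), np.float64(81.4), np.float64(82.7), np.float64(81.2)]
red [array([ 609.8, -208.8]), array([ 609.7, -230.4]), array([ 572.8, -230. ]), array([ 572.9, -208.4])] [ 591.3 -219.4] [np.float64(36.9), np.float64(21.6), np.float64(36.9), np.float64(21.6)]
```

View pics/crop.png

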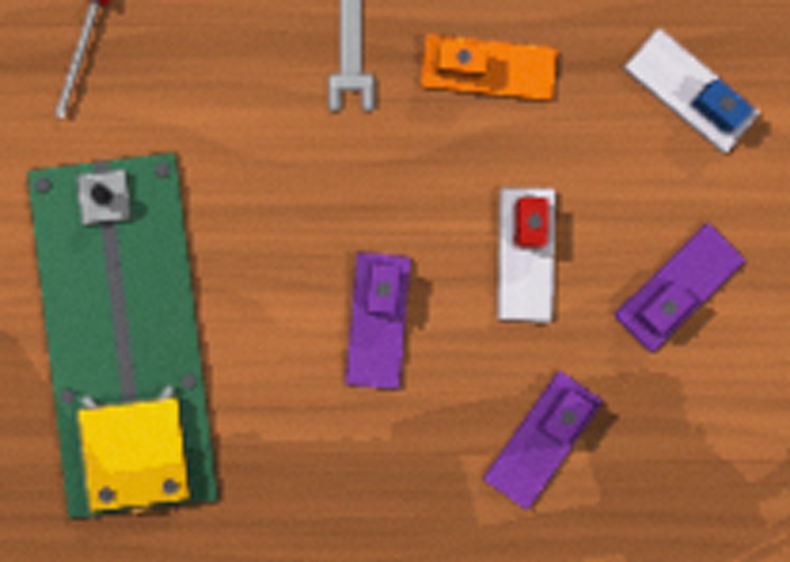

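```bash
cat >> h.py <<'E'
from scipy.spatial.transform import Rotation as R
def cur():
    s=ctrl.state();q=s["tool_rot"];return np.array(s["eef_pos"]),R.from_quat([q[1],q[2],q[3],q[0]]),s
def go(P,yaw):
    """target TCP P, yaw = world direction angle of the tool's closing (y) axis, modulo pi; nearest"""
    p,r,s=cur();best=None
    for y in(yaw,yaw+np.pi):
        ty=np.array([np.cos(y),np.sin(y),0]);tz=np.array([0,0,-1.]);Rt=R.from_matrix(np.c_[np.cross(ty,tz),ty,tz])
        rv=(r.inv()*Rt).as_rotvec()
        if best is None or np.linalg.norm(rv)<np.linalg.norm(best):best=rv
    print("shift cm",(r.inv().apply(np.array(P)-p)/10).round(2),"rot",best.round(3),"toolx",r.apply([1,0,0]).round(3))
E
cat > m.py <<'E'
from h import *
a=cv2.imread("pics/top0.png");hsv=cv2.cvtColor(a,cv2.COLOR_BGR2HSV)
g=cv2.inRange(hsv,(45,60,30),(90,255,255));m=np.zeros_like(g);m[150:265,172:240]=g[150:265,172:240]
m=cv2.morphologyEx(m,cv2.MORPH_OPEN,np.ones((2,2),np.uint8))
# edges as lines fitted to first/last green pixel per row (rows clear of the corners)
rows=range(170,246);L=np.array([[ (x:=np.flatnonzero(m[r]))[0]-.5,r] for r in rows],float);Rr=np.array([[np.flatnonzero(m[r])[-1]+.5,r] for r in rows],float)
out=[]
for E in(L,Rr):
    W=np.array([ray("top",p,12)[:2] for p in E]);vx,vy,x,y=cv2.fitLine(W.astype(np.float32),cv2.DIST_HUBER,0,.01,.01).ravel()
    if vx>0:vx,vy=-vx,-vy
    out.append((vx,vy,x,y));print("edge",vx,vy,x,y,np.degrees(np.arctan2(vy,vx)))
d=np.mean([o[:2] for o in out],0);d/=np.linalg.norm(d);n=np.array([-d[1],d[0]])
offs=[np.dot(n,o[2:]) for o in out];print("width",offs)
mid=np.mean(offs)
cols=np.argwhere(m)[:,::-1];W=np.array([ray("top",p,12)[:2] for p in cols]);t=W@d;print("x extent",np.percentile(t,[.0,.5,99.5,100]))
tx=(np.percentile(t,.3)+np.percentile(t,99.7))/2
O=d*(tx+5)+n*mid;print("fixture origin",O,"dir",d)
F=lambda p:((p[:2]-O)@d,(p[:2]-O)@n)
print("pin",F(ray("top",(172+100/3.8,120+190/3.8),62)))
y=cv2.inRange(hsv,(22,150,120),(35,255,255));c=np.argwhere(y[215:262,185:232])[:,::-1]+[185,215]
print("roof px rect in fixture",[np.round(F(ray("top",p,39)),1) for p in cv2.boxPoints(cv2.minAreaRect(c.astype(np.float32)))])
w=cv2.inRange(hsv,(0,0,150),(180,70,255))
L=np.array([[np.flatnonzero(w[r,298:325])[0]+297.5,r] for r in range(172,203)]);Q=np.array([[np.flatnonzero(w[r,298:325])[-1]+298.5,r] for r in range(186,203)])
for E in(L,Q):
    W=np.array([ray("top",p,12)[:2] for p in E]);v=cv2.fitLine(W.astype(np.float32),cv2.DIST_HUBER,0,.01,.01).ravel();print("jaw edge",v)
E
python3 - <<'E'
from m import *
p,r,s=cur();jy=1.5708
go([592,-220,130],jy);go([592,-220,17],jy)
im=cv2.imread("pics/side0.png")
J=lambda x,y,z:(567-x,-220-y,z)
for P in [(-55,-22,12),(-55,22,12),(55,22,12),(55,-22,12)]:
    cv2.circle(im,tuple(int(v) for v in (proj("side",J(*P))*16).round()),16,(0,255,0),-1,shift=4)
for P in [(-45,-12,50),(-5,-12,50),(-5,12,50),(-45,12,50)]:
    cv2.circle(im,tuple(int(v) for v in (proj("side",J(*P))*16).round()),16,(255,0,0),-1,shift=4)
for P in [(-150,-62,12),(-150,62,12),(140,62,12),(140,-62,12),(52,-40,39),(52,40,39)]:
    w=O+d*P[0]+n*P[1];cv2.circle(im,tuple(int(v) for v in (proj("side",[*w,P[2]])*16).round()),16,(0,0,255),-1,shift=4)
cv2.imwrite("pics/sidechk.png",cv2.resize(im[140:260,200:330],None,fx=5,fy=5,interpolation=cv2.INTER_NEAREST))
E
```

```text
edge -0.9925562 -0.121787556 501.1984 173.29964 -173.0047
edge -0.99259746 -0.12145093 501.13525 50.15587 -173.02414
width [np.float32(-111.05783), np.float32(11.164135)]
x extent [-652.49163156 -651.31012872 -367.86941222 -364.84983019]
fixture origin [494.40955941 110.8997903 ] dir [-0.99257684 -0.12161924]
pin (np.float64(-122.50692751589021), np.float64(-0.9848581833364545))
roof px rect in fixture [array([ 47.9, -44.3]), array([48., 37.]), array([130.7,  37.2]), array([130.5, -44. ])]
jaw edge [ 9.9891233e-01 -4.6627205e-02  5.6427307e+02 -1.9710028e+02]
jaw edge [ 9.9676973e-01 -8.0312587e-02  5.4302448e+02 -2.4209665e+02]
shift cm [ 43.33 -11.56  10.87] rot [0.    0.    0.459] toolx [ 0.897  0.443 -0.   ]
shift cm [ 43.33 -11.56  22.17] rot [0.    0.    0.459] toolx [ 0.897  0.443 -0.   ]
```

View pics/sidechk.png

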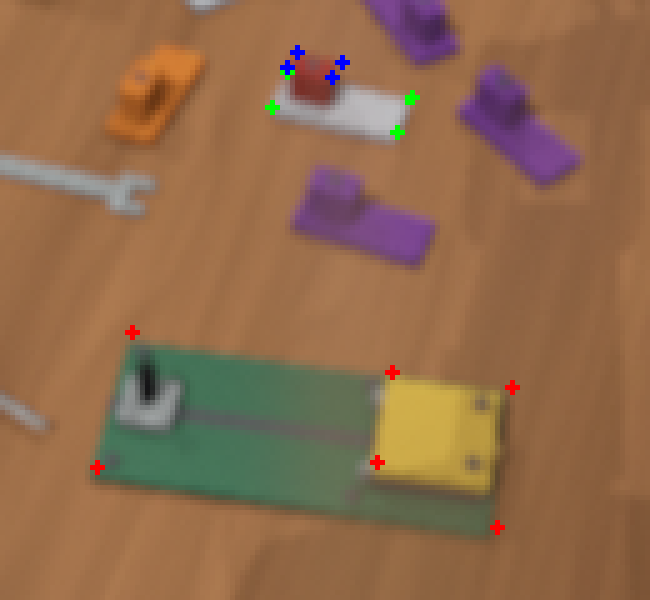

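>>> {"fn": "move_arm", "kwargs": {
  "plan": [
    {"x": 43.3,"y": -11.5,"z": 10,"az": 0.45,"hand": 1},
    {"x": 43.3,"y": -11.5,"z": 10,"az": 0.45,"hand": 1},
    {"x": 43.3,"y": -11.5,"z": 10,"az": 0.45,"hand": 1},
    {"x": 43.3,"y": -11.5,"z": 10,"az": 0.45,"hand": 1},
    {"x": 43.3,"y": -11.5,"z": 10,"az": 0.45,"hand": 1},
    {"x": 43.3,"y": -11.5,"z": 10,"az": 0.45,"hand": 1},
    {"x": 43.3,"y": -11.5,"z": 10,"az": 0.45,"hand": 1},
    {"x": 43.3,"y": -11.5,"z": 10,"az": 0.45,"hand": 1},
    {"x": 43.3,"y": -11.5,"z": 10,"az": 0.45,"hand": 1},
    {"x": 43.3,"y": -11.5,"z": 10,"az": 0.45,"hand": 1},
    {"x": 43.3,"y": -11.5,"z": 10,"az": 0.45,"hand": 1}
  ]
}}

```text
invalid input at $.plan[0]: expected keys x, y, z, ax, ay, az, hand
```

```bash
python3 - <<'E'
from h import *
p,r,s=cur();print(p,s["t"],s["joint_positions"].round(2));go([592,-220,17.5],1.5708-.02)
E
```

```text
[ 254.68365118 -515.57407296  238.77754667] 0.8 [-1.32  0.18  1.61 -0.    1.35 -0.21]
shift cm [ 43.33 -11.56  22.12] rot [0.    0.    0.479] toolx [ 0.897  0.443 -0.   ]
```

>>> {"fn": "move_arm", "kwargs": {
  "plan": [
    {"x": 43.3,"y": -11.5,"z": 10,"ax": 0,"ay": 0,"az": 0.47,"hand": 1},
    {"x": 43.3,"y": -11.5,"z": 10,"ax": 0,"ay": 0,"az": 0.47,"hand": 1},
    {"x": 43.3,"y": -11.5,"z": 10,"ax": 0,"ay": 0,"az": 0.47,"hand": 1},
    {"x": 43.3,"y": -11.5,"z": 10,"ax": 0,"ay": 0,"az": 0.47,"hand": 1},
    {"x": 43.3,"y": -11.5,"z": 10,"ax": 0,"ay": 0,"az": 0.47,"hand": 1},
    {"x": 43.3,"y": -11.5,"z": 10,"ax": 0,"ay": 0,"az": 0.47,"hand": 1},
    {"x": 43.3,"y": -11.5,"z": 10,"ax": 0,"ay": 0,"az": 0.47,"hand": 1},
    {"x": 43.3,"y": -11.5,"z": 10,"ax": 0,"ay": 0,"az": 0.47,"hand": 1},
    {"x": 43.3,"y": -11.5,"z": 10,"ax": 0,"ay": 0,"az": 0.47,"hand": 1},
    {"x": 43.3,"y": -11.5,"z": 10,"ax": 0,"ay": 0,"az": 0.47,"hand": 1},
    {"x": 43.3,"y": -11.5,"z": 10,"ax": 0,"ay": 0,"az": 0.47,"hand": 1},
    {"x": 43.3,"y": -11.5,"z": 10,"ax": 0,"ay": 0,"az": 0.47,"hand": 1}
  ]
}}

```text
t: 2.3
eef_pos: [591.5, -221.8, 139.2]
tool_rot: [0.0, 1.0, -0.006, 0.0]
force: [-0.7, -0.2, -0.0]
grip_width: 87.8
grip_force: 0.0
```

```bash
python3 - <<'E'
from h import *
p,r,s=cur();print(p,s["t"],s["joint_positions"].round(2),s["force"]);go([592,-220,17.5],1.5708-.02)
E
```

```text
[ 591.50207546 -221.79191308  139.22054174] 2.3 [-0.55  0.4   1.54 -0.    1.2   1.04] [-0.70755298 -0.17151781 -0.03452209]
shift cm [ 0.04 -0.18 12.17] rot [ 0.    -0.001  0.007] toolx [ 1.    -0.013  0.001]
```

>>> {"fn": "move_arm", "kwargs": {
  "plan": [
    {"x": 0,"y": -0.15,"z": 6,"ax": 0,"ay": 0,"az": 0,"hand": 1},
    {"x": 0,"y": -0.15,"z": 10,"ax": 0,"ay": 0,"az": 0,"hand": 1},
    {"x": 0,"y": -0.15,"z": 12.1,"ax": 0,"ay": 0,"az": 0,"hand": 1},
    {"x": 0,"y": -0.15,"z": 12.1,"ax": 0,"ay": 0,"az": 0,"hand": 1},
    {"x": 0,"y": -0.15,"z": 12.1,"ax": 0,"ay": 0,"az": 0,"hand": 0.6},
    {"x": 0,"y": -0.15,"z": 12.1,"ax": 0,"ay": 0,"az": 0,"hand": 0.35},
    {"x": 0,"y": -0.15,"z": 12.1,"ax": 0,"ay": 0,"az": 0,"hand": 0.2},
    {"x": 0,"y": -0.15,"z": 12.1,"ax": 0,"ay": 0,"az": 0,"hand": 0.1},
    {"x": 0,"y": -0.15,"z": 12.1,"ax": 0,"ay": 0,"az": 0,"hand": 0},
    {"x": 0,"y": -0.15,"z": 12.1,"ax": 0,"ay": 0,"az": 0,"hand": 0},
    {"x": 0,"y": -0.15,"z": 12.1,"ax": 0,"ay": 0,"az": 0,"hand": 0},
    {"x": 0,"y": -0.15,"z": 12.1,"ax": 0,"ay": 0,"az": 0,"hand": 0}
  ]
}}

```text
t: 3.8
eef_pos: [592.1, -219.3, 17.7]
tool_rot: [0.0, 1.0, -0.006, 0.0]
force: [0.5, -1.3, -1.0]
grip_width: 23.7
grip_force: 30.0
```

```bash
python3 - <<'E'
from h import *
p,r,s=cur();print(p,s["t"],s["force"],s["torque"],s["grip_width"],s["grip_force"])
a=optics.get_image("top")
cv2.imwrite("pics/top1.png",a)
cv2.imwrite("pics/top1c.png",cv2.resize(a[130:270,165:365],None,fx=4,fy=4,interpolation=cv2.INTER_CUBIC))
d=np.array([-.99258,-.12162]);n=np.array([.12162,-.99258]);O=np.array([497.2,112.75])
P=O+d*(-25-25)
print(P);yaw=np.arctan2(n[1],n[0]);go([*P,150],yaw);go([*P,31],yaw)
E
```

```text
[ 592.059111   -219.32607041   17.73234006] 3.8 [ 0.48107409 -1.25415082 -0.95549947] [-0.13221615 -0.08916804  0.03509671] 23.681942310142148 29.998861025087535
[546.829 118.831]
shift cm [ -4.9  -33.76 -13.24] rot [ 0.    -0.    -0.133] toolx [ 1.    -0.011  0.   ]
shift cm [ -4.9  -33.76  -1.34] rot [ 0.    -0.    -0.133] toolx [ 1.    -0.011  0.   ]
```

View pics/top1c.png

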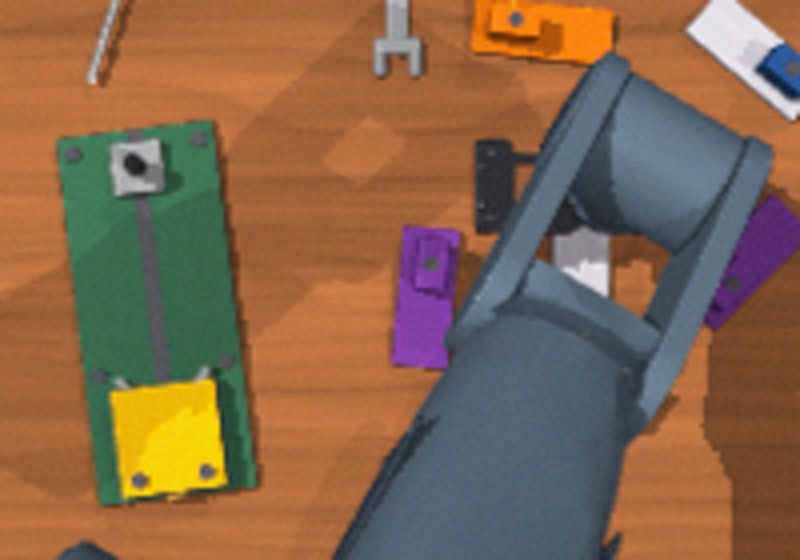

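```bash
python3 - <<'E'
from h import *
C=lambda c:((c[0]+.5)/4-.5+165,(c[1]+.5)/4-.5+130)
d=np.array([-.99258,-.12162]);n=np.array([.12162,-.99258]);O=np.array([497.2,112.75])
F=lambda c,z:np.round([(w:=ray("top",C(c),z)[:2]-O)@d,w@n],1)
for nm,c,z in(("slot1",(143.5,200),12),("slot2",(163,370),12),("pin",(135,163),62),("roof",(110.5,392.5),39),("roof",(214.5,380),39),("roof",(122,498),39),("roof",(228,486),39),("fl",(109,378),20),("fr",(216,366),20),
 ("fixTL",(57,137),12),("fixTR",(213,120),12),("fixBR",(257,487),12),("fixBL",(103,505),12),("kTL",(110,143),26),("kTR",(161,139),26),("kBR",(166,191),26),("kBL",(116,196),26)): print(nm,F(c,z))
E
```

```text
slot1 [-93.4  -0.5]
slot2 [40.8 -1.4]
pin [-118.4    0.6]
roof [ 52.5 -41.2]
roof [53.  39.1]
roof [133.5 -42.1]
roof [134.7  39.4]
fl [ 41.6 -43.1]
fr [42.8 40.5]
fixTL [-151.2  -61.9]
fixTR [-149.3   61.4]
fixBR [140.4  60.3]
fixBL [139.1 -60.4]
kTL [-139.8  -19.9]
kTR [-137.9   19.9]
kBR [-97.1  18.9]
kBL [-98.1 -20.2]
```

>>> {"fn": "move_arm", "kwargs": {
  "plan": [
    {"x": 0,"y": 0,"z": -2,"ax": 0,"ay": 0,"az": 0,"hand": 0},
    {"x": 0,"y": 0,"z": -5,"ax": 0,"ay": 0,"az": 0,"hand": 0},
    {"x": 0,"y": 0,"z": -9,"ax": 0,"ay": 0,"az": 0,"hand": 0},
    {"x": 0,"y": 0,"z": -11,"ax": 0,"ay": 0,"az": 0,"hand": 0},
    {"x": 0,"y": 0,"z": -11,"ax": 0,"ay": 0,"az": 0,"hand": 0}
  ]
}}

```text
t: 4.47
eef_pos: [593.0, -219.7, 129.8]
tool_rot: [0.001, 1.0, -0.006, 0.002]
force: [0.2, -0.6, -4.1]
grip_width: 23.6
grip_force: 30.0
```

```bash
python3 - <<'E'
from h import *
n=np.array([.12162,-.99258]);yaw=np.arctan2(n[1],n[0]);go([551.2,120.6,120],yaw);go([551.2,120.6,34],yaw)
E
```

```text
shift cm [ -4.56 -33.98   0.9 ] rot [ 0.002 -0.003 -0.133] toolx [ 1.    -0.011  0.003]
shift cm [ -4.59 -34.     9.5 ] rot [ 0.002 -0.003 -0.133] toolx [ 1.    -0.011  0.003]
```

>>> {"fn": "move_arm", "kwargs": {
  "plan": [
    {"x": -0.4,"y": -3,"z": 0,"ax": 0,"ay": 0,"az": -0.013,"hand": 0},
    {"x": -1,"y": -7.5,"z": 0,"ax": 0,"ay": 0,"az": -0.03,"hand": 0},
    {"x": -1.7,"y": -13,"z": 0,"ax": 0,"ay": 0,"az": -0.05,"hand": 0},
    {"x": -2.5,"y": -18.5,"z": 0,"ax": 0,"ay": 0,"az": -0.07,"hand": 0},
    {"x": -3.2,"y": -24,"z": 0.3,"ax": 0,"ay": 0,"az": -0.1,"hand": 0},
    {"x": -4,"y": -29.5,"z": 0.6,"ax": 0,"ay": 0,"az": -0.13,"hand": 0},
    {"x": -4.4,"y": -32.5,"z": 0.9,"ax": 0,"ay": 0,"az": -0.133,"hand": 0},
    {"x": -4.6,"y": -34,"z": 0.9,"ax": 0,"ay": 0,"az": -0.133,"hand": 0},
    {"x": -4.6,"y": -34,"z": 0.9,"ax": 0,"ay": 0,"az": -0.133,"hand": 0},
    {"x": -4.6,"y": -34,"z": 3.5,"ax": 0,"ay": 0,"az": -0.133,"hand": 0},
    {"x": -4.6,"y": -34,"z": 5,"ax": 0,"ay": 0,"az": -0.133,"hand": 0},
    {"x": -4.6,"y": -34,"z": 5,"ax": 0,"ay": 0,"az": -0.133,"hand": 0}
  ]
}}

```text
t: 5.98
eef_pos: [548.7, 120.2, 76.2]
tool_rot: [-0.0, 0.998, 0.06, -0.002]
force: [-0.8, 0.3, -4.0]
grip_width: 23.8
grip_force: 30.0
```

```bash
python3 - <<'E'
from h import *
p,r,s=cur();print(p,s["t"],s["force"],s["torque"],s["grip_width"])
n=np.array([.12162,-.99258]);yaw=np.arctan2(n[1],n[0]);go([551.2,120.6,33],yaw)
b=optics.get_image("side");a=optics.get_image("top")
z=np.hstack([cv2.resize(b[160:270,195:315],(400,367),interpolation=cv2.INTER_CUBIC),cv2.resize(a[150:260,160:280],(400,367),interpolation=cv2.INTER_CUBIC)])
cv2.imwrite("pics/hover.png",z)
E
```

```text
[548.72073238 120.22577255  76.16447917] 5.975 [-0.82368014  0.31657464 -4.04567434] [ 0.02626085 -0.04527274 -0.02276585] 23.81687117161148
shift cm [ 0.27 -0.01  4.32] rot [-0.     0.003 -0.002] toolx [ 0.993  0.12  -0.003]
```

View pics/hover.png

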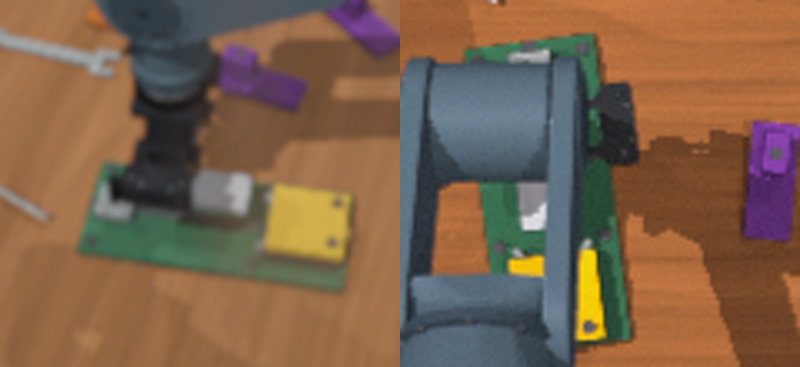

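>>> {"fn": "move_arm", "kwargs": {
  "plan": [
    {"x": 0.1,"y": 0,"z": 2,"ax": 0,"ay": 0,"az": 0,"hand": 0},
    {"x": 0.1,"y": 0,"z": 3.5,"ax": 0,"ay": 0,"az": 0,"hand": 0},
    {"x": 0.1,"y": 0,"z": 4.2,"ax": 0,"ay": 0,"az": 0,"hand": 0},
    {"x": 0.1,"y": 0,"z": 4.4,"ax": 0,"ay": 0,"az": 0,"hand": 0},
    {"x": 0.1,"y": 0,"z": 4.5,"ax": 0,"ay": 0,"az": 0,"hand": 0},
    {"x": 0.1,"y": 0,"z": 4.55,"ax": 0,"ay": 0,"az": 0,"hand": 0},
    {"x": 0.1,"y": 0,"z": 4.55,"ax": 0,"ay": 0,"az": 0,"hand": 0},
    {"x": 0.1,"y": 0,"z": 4.55,"ax": 0,"ay": 0,"az": 0,"hand": 0}
  ]
}}

```text
t: 7.08
eef_pos: [551.0, 121.4, 32.5]
tool_rot: [0.0, 0.998, 0.061, 0.0]
force: [0.3, 0.5, -4.0]
grip_width: 23.6
grip_force: 30.0
```

>>> {"fn": "move_arm", "kwargs": {
  "plan": [
    {"x": 0,"y": 0,"z": 0.1,"ax": 0,"ay": 0,"az": 0,"hand": 0},
    {"x": 0,"y": 0,"z": 0.2,"ax": 0,"ay": 0,"az": 0,"hand": 0},
    {"x": 0,"y": 0,"z": 0.2,"ax": 0,"ay": 0,"az": 0,"hand": 0}
  ]
}}

```text
t: 7.45
eef_pos: [550.7, 121.4, 30.1]
tool_rot: [0.0, 0.998, 0.061, -0.0]
force: [0.3, 0.3, -4.8]
grip_width: 23.6
grip_force: 30.0
```

>>> {"fn": "move_arm", "kwargs": {
  "plan": [
    {"x": 0,"y": 0,"z": 0.05,"ax": 0,"ay": 0,"az": 0,"hand": 0},
    {"x": 0,"y": 0,"z": 0.05,"ax": 0,"ay": 0,"az": 0,"hand": 0}
  ]
}}

```text
t: 7.7
eef_pos: [550.8, 121.4, 29.7]
tool_rot: [0.0, 0.998, 0.061, -0.0]
force: [-0.2, -0.3, -4.5]
grip_width: 23.7
grip_force: 30.0
```

>>> {"fn": "move_arm", "kwargs": {
  "plan": [
    {"x": 0,"y": 0.05,"z": 0.05,"ax": 0,"ay": 0,"az": 0,"hand": 0},
    {"x": 0,"y": 0.05,"z": 0.05,"ax": 0,"ay": 0,"az": 0,"hand": 0}
  ]
}}

```text
t: 7.95
eef_pos: [551.0, 121.2, 29.7]
tool_rot: [-0.0, 0.998, 0.061, 0.0]
force: [-2.5, 2.3, 1.7]
grip_width: 23.9
grip_force: 30.0
```

>>> {"fn": "move_arm", "kwargs": {
  "plan": [
    {"x": -0.3,"y": 0.03,"z": -0.03,"ax": 0,"ay": 0,"az": 0,"hand": 0},
    {"x": -0.7,"y": 0.05,"z": -0.03,"ax": 0,"ay": 0,"az": 0,"hand": 0},
    {"x": -1.1,"y": 0.05,"z": -0.03,"ax": 0,"ay": 0,"az": 0,"hand": 0},
    {"x": -1.5,"y": 0.05,"z": -0.03,"ax": 0,"ay": 0,"az": 0,"hand": 0},
    {"x": -1.8,"y": 0.05,"z": -0.03,"ax": 0,"ay": 0,"az": 0,"hand": 0},
    {"x": -2,"y": 0.05,"z": -0.03,"ax": 0,"ay": 0,"az": 0,"hand": 0},
    {"x": -2.1,"y": 0.05,"z": -0.03,"ax": 0,"ay": 0,"az": 0,"hand": 0}
  ]
}}

```text
t: 8.82
eef_pos: [530.2, 117.9, 29.7]
tool_rot: [0.0, 0.998, 0.061, 0.0]
force: [1.3, 0.2, -0.4]
grip_width: 23.7
grip_force: 30.0
```

>>> {"fn": "move_arm", "kwargs": {
  "plan": [
    {"x": -0.2,"y": 0,"z": 0,"ax": 0,"ay": 0,"az": 0,"hand": 0},
    {"x": -0.4,"y": 0,"z": 0,"ax": 0,"ay": 0,"az": 0,"hand": 0},
    {"x": -0.6,"y": 0,"z": 0,"ax": 0,"ay": 0,"az": 0,"hand": 0},
    {"x": -0.8,"y": 0,"z": 0,"ax": 0,"ay": 0,"az": 0,"hand": 0},
    {"x": -0.9,"y": 0,"z": 0,"ax": 0,"ay": 0,"az": 0,"hand": 0}
  ]
}}

```text
t: 9.45
eef_pos: [521.2, 116.8, 29.7]
tool_rot: [0.0, 0.998, 0.061, 0.0]
force: [2.5, -0.3, 1.1]
grip_width: 23.9
grip_force: 30.0
```

>>> {"fn": "move_arm", "kwargs": {
  "plan": [
    {"x": -0.2,"y": 0,"z": 0,"ax": 0,"ay": 0,"az": 0,"hand": 0},
    {"x": -0.4,"y": 0,"z": 0,"ax": 0,"ay": 0,"az": 0,"hand": 0},
    {"x": -0.6,"y": 0,"z": 0,"ax": 0,"ay": 0,"az": 0,"hand": 0},
    {"x": -0.8,"y": 0,"z": 0,"ax": 0,"ay": 0,"az": 0,"hand": 0},
    {"x": -0.9,"y": 0,"z": 0,"ax": 0,"ay": 0,"az": 0,"hand": 0}
  ]
}}

```text
t: 10.07
eef_pos: [512.3, 115.7, 29.7]
tool_rot: [-0.0, 0.998, 0.061, 0.0]
force: [2.9, 0.6, 1.9]
grip_width: 23.6
grip_force: 30.0
```

>>> {"fn": "move_arm", "kwargs": {
  "plan": [
    {"x": -0.15,"y": 0,"z": 0,"ax": 0,"ay": 0,"az": 0,"hand": 0},
    {"x": -0.3,"y": 0,"z": 0,"ax": 0,"ay": 0,"az": 0,"hand": 0},
    {"x": -0.45,"y": 0,"z": 0,"ax": 0,"ay": 0,"az": 0,"hand": 0},
    {"x": -0.5,"y": 0,"z": 0,"ax": 0,"ay": 0,"az": 0,"hand": 0}
  ]
}}

```text
t: 10.58
eef_pos: [507.3, 115.1, 29.6]
tool_rot: [0.0, 0.998, 0.061, 0.0]
force: [3.4, -0.4, 3.7]
grip_width: 23.5
grip_force: 30.0
```

>>> {"fn": "move_arm", "kwargs": {
  "plan": [
    {"x": -0.1,"y": 0,"z": 0,"ax": 0,"ay": 0,"az": 0,"hand": 0},
    {"x": -0.1,"y": 0,"z": 0,"ax": 0,"ay": 0,"az": 0,"hand": 0}
  ]
}}

```text
t: 10.82
eef_pos: [506.3, 115.0, 29.6]
tool_rot: [0.0, 0.998, 0.061, 0.0]
force: [3.1, 0.2, 4.0]
grip_width: 23.4
grip_force: 30.0
```

>>> {"fn": "move_arm", "kwargs": {
  "plan": [
    {"x": -0.1,"y": 0,"z": -0.03,"ax": 0,"ay": 0,"az": 0,"hand": 0},
    {"x": -0.1,"y": 0,"z": -0.03,"ax": 0,"ay": 0,"az": 0,"hand": 0}
  ]
}}

```text
t: 11.08
eef_pos: [504.8, 114.8, 29.6]
tool_rot: [0.0, 0.998, 0.061, -0.0]
force: [2.3, 0.2, 2.8]
grip_width: 23.5
grip_force: 30.0
```

>>> {"fn": "move_arm", "kwargs": {
  "plan": [
    {"x": -0.1,"y": 0,"z": 0,"ax": 0,"ay": 0,"az": 0,"hand": 0},
    {"x": -0.15,"y": 0,"z": 0,"ax": 0,"ay": 0,"az": 0,"hand": 0},
    {"x": -0.15,"y": 0,"z": 0,"ax": 0,"ay": 0,"az": 0,"hand": 0}
  ]
}}

```text
t: 11.45
eef_pos: [503.4, 114.7, 29.7]
tool_rot: [-0.0, 0.998, 0.061, -0.0]
force: [2.0, 0.2, 1.4]
grip_width: 23.5
grip_force: 30.0
```

>>> {"fn": "move_arm", "kwargs": {
  "plan": [
    {"x": -0.1,"y": 0,"z": 0,"ax": 0,"ay": 0,"az": 0,"hand": 0},
    {"x": -0.15,"y": 0,"z": 0,"ax": 0,"ay": 0,"az": 0,"hand": 0},
    {"x": -0.15,"y": 0,"z": 0,"ax": 0,"ay": 0,"az": 0,"hand": 0}
  ]
}}

```text
t: 11.82
eef_pos: [501.9, 114.5, 29.7]
tool_rot: [-0.0, 0.998, 0.061, -0.0]
force: [1.4, 0.0, 0.6]
grip_width: 23.7
grip_force: 30.0
```

>>> {"fn": "move_arm", "kwargs": {
  "plan": [
    {"x": -0.1,"y": 0,"z": 0,"ax": 0,"ay": 0,"az": 0,"hand": 0},
    {"x": -0.15,"y": 0,"z": 0,"ax": 0,"ay": 0,"az": 0,"hand": 0},
    {"x": -0.15,"y": 0,"z": 0,"ax": 0,"ay": 0,"az": 0,"hand": 0}
  ]
}}

```text
t: 12.2
eef_pos: [500.4, 114.3, 29.7]
tool_rot: [-0.0, 0.998, 0.061, -0.0]
force: [1.3, 1.1, 0.9]
grip_width: 23.6
grip_force: 30.0
```

>>> {"fn": "move_arm", "kwargs": {
  "plan": [
    {"x": -0.1,"y": 0,"z": 0,"ax": 0,"ay": 0,"az": 0,"hand": 0},
    {"x": -0.15,"y": 0,"z": 0,"ax": 0,"ay": 0,"az": 0,"hand": 0},
    {"x": -0.15,"y": 0,"z": 0,"ax": 0,"ay": 0,"az": 0,"hand": 0}
  ]
}}

```text
t: 12.58
eef_pos: [499.0, 114.1, 29.7]
tool_rot: [-0.0, 0.998, 0.061, -0.0]
force: [0.5, 1.0, -0.5]
grip_width: 23.7
grip_force: 30.0
```

>>> {"fn": "move_arm", "kwargs": {
  "plan": [
    {"x": -0.1,"y": 0,"z": 0.01,"ax": 0,"ay": 0,"az": 0,"hand": 0},
    {"x": -0.15,"y": 0,"z": 0.01,"ax": 0,"ay": 0,"az": 0,"hand": 0},
    {"x": -0.15,"y": 0,"z": 0.01,"ax": 0,"ay": 0,"az": 0,"hand": 0}
  ]
}}

```text
t: 12.95
eef_pos: [497.6, 114.0, 29.7]
tool_rot: [-0.0, 0.998, 0.061, -0.0]
force: [0.5, 0.3, -0.5]
grip_width: 23.7
grip_force: 30.0
```

>>> {"fn": "move_arm", "kwargs": {
  "plan": [
    {"x": -0.1,"y": 0,"z": 0.01,"ax": 0,"ay": 0,"az": 0,"hand": 0},
    {"x": -0.15,"y": 0,"z": 0.01,"ax": 0,"ay": 0,"az": 0,"hand": 0},
    {"x": -0.15,"y": 0,"z": 0.01,"ax": 0,"ay": 0,"az": 0,"hand": 0}
  ]
}}

```text
t: 13.32
eef_pos: [496.3, 113.8, 29.7]
tool_rot: [-0.0, 0.998, 0.061, -0.0]
force: [1.5, 0.8, -0.8]
grip_width: 23.9
grip_force: 30.0
```

>>> {"fn": "move_arm", "kwargs": {
  "plan": [
    {"x": -0.1,"y": 0,"z": 0.02,"ax": 0,"ay": 0,"az": 0,"hand": 0},
    {"x": -0.15,"y": 0,"z": 0.02,"ax": 0,"ay": 0,"az": 0,"hand": 0},
    {"x": -0.15,"y": 0,"z": 0.02,"ax": 0,"ay": 0,"az": 0,"hand": 0}
  ]
}}

```text
t: 13.7
eef_pos: [495.1, 113.6, 29.7]
tool_rot: [-0.0, 0.998, 0.061, 0.0]
force: [1.5, 0.2, 1.3]
grip_width: 23.9
grip_force: 30.0
```

>>> {"fn": "move_arm", "kwargs": {
  "plan": [
    {"x": -0.1,"y": 0,"z": 0,"ax": 0,"ay": 0,"az": 0,"hand": 0},
    {"x": -0.15,"y": 0,"z": 0,"ax": 0,"ay": 0,"az": 0,"hand": 0},
    {"x": -0.15,"y": 0,"z": 0,"ax": 0,"ay": 0,"az": 0,"hand": 0}
  ]
}}

```text
t: 14.08
eef_pos: [493.6, 113.4, 29.6]
tool_rot: [0.0, 0.998, 0.061, 0.0]
force: [2.4, 1.0, 2.4]
grip_width: 23.8
grip_force: 30.0
```

>>> {"fn": "move_arm", "kwargs": {
  "plan": [
    {"x": -0.1,"y": 0,"z": 0,"ax": 0,"ay": 0,"az": 0,"hand": 0},
    {"x": -0.15,"y": 0,"z": 0,"ax": 0,"ay": 0,"az": 0,"hand": 0},
    {"x": -0.15,"y": 0,"z": 0,"ax": 0,"ay": 0,"az": 0,"hand": 0}
  ]
}}

```text
t: 14.45
eef_pos: [492.1, 113.2, 29.6]
tool_rot: [0.0, 0.998, 0.061, 0.0]
force: [2.9, 1.2, 4.7]
grip_width: 24.3
grip_force: 30.0
```

>>> {"fn": "move_arm", "kwargs": {
  "plan": [
    {"x": -0.1,"y": 0,"z": -0.04,"ax": 0,"ay": 0,"az": 0,"hand": 0},
    {"x": -0.15,"y": 0,"z": -0.04,"ax": 0,"ay": 0,"az": 0,"hand": 0},
    {"x": -0.15,"y": 0,"z": -0.04,"ax": 0,"ay": 0,"az": 0,"hand": 0}
  ]
}}

```text
t: 14.82
eef_pos: [490.0, 113.0, 29.7]
tool_rot: [-0.0, 0.998, 0.061, -0.0]
force: [2.8, 0.1, 2.2]
grip_width: 23.2
grip_force: 30.0
```

>>> {"fn": "move_arm", "kwargs": {
  "plan": [
    {"x": -0.1,"y": 0,"z": 0,"ax": 0,"ay": 0,"az": 0,"hand": 0},
    {"x": -0.15,"y": 0,"z": 0,"ax": 0,"ay": 0,"az": 0,"hand": 0},
    {"x": -0.15,"y": 0,"z": 0,"ax": 0,"ay": 0,"az": 0,"hand": 0}
  ]
}}

```text
t: 15.2
eef_pos: [488.5, 112.9, 29.7]
tool_rot: [-0.0, 0.998, 0.061, -0.0]
force: [2.7, -0.2, 1.6]
grip_width: 23.8
grip_force: 30.0
```

>>> {"fn": "move_arm", "kwargs": {
  "plan": [
    {"x": -0.1,"y": 0,"z": 0,"ax": 0,"ay": 0,"az": 0,"hand": 0},
    {"x": -0.15,"y": 0,"z": 0,"ax": 0,"ay": 0,"az": 0,"hand": 0},
    {"x": -0.15,"y": 0,"z": 0,"ax": 0,"ay": 0,"az": 0,"hand": 0}
  ]
}}

```text
t: 15.58
eef_pos: [487.1, 112.7, 29.7]
tool_rot: [-0.0, 0.998, 0.061, -0.0]
force: [2.4, -0.7, 0.5]
grip_width: 24.0
grip_force: 30.0
```

>>> {"fn": "move_arm", "kwargs": {
  "plan": [
    {"x": -0.1,"y": 0,"z": 0,"ax": 0,"ay": 0,"az": 0,"hand": 0},
    {"x": -0.15,"y": 0,"z": 0,"ax": 0,"ay": 0,"az": 0,"hand": 0},
    {"x": -0.15,"y": 0,"z": 0,"ax": 0,"ay": 0,"az": 0,"hand": 0}
  ]
}}

```text
t: 15.95
eef_pos: [485.5, 112.5, 29.7]
tool_rot: [-0.0, 0.998, 0.061, -0.0]
force: [0.6, -0.8, 0.7]
grip_width: 24.0
grip_force: 30.0
```

>>> {"fn": "move_arm", "kwargs": {
  "plan": [
    {"x": -0.1,"y": 0,"z": 0.01,"ax": 0,"ay": 0,"az": 0,"hand": 0},
    {"x": -0.15,"y": 0,"z": 0.01,"ax": 0,"ay": 0,"az": 0,"hand": 0},
    {"x": -0.15,"y": 0,"z": 0.01,"ax": 0,"ay": 0,"az": 0,"hand": 0}
  ]
}}

```text
t: 16.32
eef_pos: [484.2, 112.3, 29.7]
tool_rot: [-0.0, 0.998, 0.061, -0.0]
force: [0.6, 0.9, -0.8]
grip_width: 23.6
grip_force: 30.0
```

>>> {"fn": "move_arm", "kwargs": {
  "plan": [
    {"x": -0.1,"y": 0,"z": 0.01,"ax": 0,"ay": 0,"az": 0,"hand": 0},
    {"x": -0.15,"y": 0,"z": 0.01,"ax": 0,"ay": 0,"az": 0,"hand": 0},
    {"x": -0.15,"y": 0,"z": 0.01,"ax": 0,"ay": 0,"az": 0,"hand": 0}
  ]
}}

```text
t: 16.7
eef_pos: [482.9, 112.1, 29.7]
tool_rot: [0.0, 0.998, 0.061, 0.0]
force: [1.3, -0.4, 0.2]
grip_width: 24.1
grip_force: 30.0
```

>>> {"fn": "move_arm", "kwargs": {
  "plan": [
    {"x": -0.1,"y": 0,"z": 0,"ax": 0,"ay": 0,"az": 0,"hand": 0},
    {"x": -0.15,"y": 0,"z": 0,"ax": 0,"ay": 0,"az": 0,"hand": 0},
    {"x": -0.15,"y": 0,"z": 0,"ax": 0,"ay": 0,"az": 0,"hand": 0}
  ]
}}

```text
t: 17.08
eef_pos: [481.4, 111.9, 29.6]
tool_rot: [0.0, 0.998, 0.061, -0.0]
force: [2.4, 0.2, -0.4]
grip_width: 23.9
grip_force: 30.0
```

>>> {"fn": "move_arm", "kwargs": {
  "plan": [
    {"x": -0.1,"y": 0,"z": 0,"ax": 0,"ay": 0,"az": 0,"hand": 0},
    {"x": -0.15,"y": 0,"z": 0,"ax": 0,"ay": 0,"az": 0,"hand": 0},
    {"x": -0.15,"y": 0,"z": 0,"ax": 0,"ay": 0,"az": 0,"hand": 0}
  ]
}}

```text
t: 17.45
eef_pos: [480.0, 111.8, 29.7]
tool_rot: [-0.0, 0.998, 0.061, 0.0]
force: [1.1, 1.1, -0.4]
grip_width: 23.3
grip_force: 30.0
```

>>> {"fn": "move_arm", "kwargs": {
  "plan": [
    {"x": -0.1,"y": 0,"z": 0,"ax": 0,"ay": 0,"az": 0,"hand": 0},
    {"x": -0.15,"y": 0,"z": 0,"ax": 0,"ay": 0,"az": 0,"hand": 0},
    {"x": -0.15,"y": 0,"z": 0,"ax": 0,"ay": 0,"az": 0,"hand": 0}
  ]
}}

```text
t: 17.82
eef_pos: [479.9, 111.7, 30.1]
tool_rot: [-0.0, 0.998, 0.061, 0.002]
force: [6.0, 1.2, -2.4]
grip_width: 23.7
grip_force: 30.0
```

>>> {"fn": "move_arm", "kwargs": {
  "plan": [
    {"x": -0.05,"y": 0,"z": 0.03,"ax": 0,"ay": 0,"az": 0,"hand": 0},
    {"x": -0.1,"y": 0,"z": 0.06,"ax": 0,"ay": 0,"az": 0,"hand": 0},
    {"x": -0.1,"y": 0,"z": 0.06,"ax": 0,"ay": 0,"az": 0,"hand": 0}
  ]
}}

```text
t: 18.2
eef_pos: [479.9, 111.6, 30.0]
tool_rot: [-0.0, 0.998, 0.061, 0.003]
force: [7.8, 2.6, -0.4]
grip_width: 24.0
grip_force: 30.0
```

>>> {"fn": "move_arm", "kwargs": {
  "plan": [
    {"x": -0.05,"y": 0,"z": 0.03,"ax": 0,"ay": 0,"az": 0,"hand": 0},
    {"x": -0.1,"y": 0,"z": 0.05,"ax": 0,"ay": 0,"az": 0,"hand": 0},
    {"x": -0.1,"y": 0,"z": 0.05,"ax": 0,"ay": 0,"az": 0,"hand": 0}
  ]
}}

```text
t: 18.58
eef_pos: [479.9, 111.6, 30.0]
tool_rot: [-0.0, 0.998, 0.061, 0.004]
force: [8.8, 3.0, 0.3]
grip_width: 23.7
grip_force: 30.0
```

>>> {"fn": "move_arm", "kwargs": {
  "plan": [
    {"x": -0.08,"y": 0,"z": 0.02,"ax": 0,"ay": 0,"az": 0,"hand": 0},
    {"x": -0.15,"y": 0,"z": 0.04,"ax": 0,"ay": 0,"az": 0,"hand": 0},
    {"x": -0.15,"y": 0,"z": 0.04,"ax": 0,"ay": 0,"az": 0,"hand": 0}
  ]
}}

```text
t: 18.95
eef_pos: [479.8, 111.5, 30.3]
tool_rot: [-0.0, 0.998, 0.06, 0.005]
force: [12.1, 2.8, 0.8]
grip_width: 23.5
grip_force: 30.0
```

>>> {"fn": "move_arm", "kwargs": {
  "plan": [
    {"x": 0,"y": 0,"z": 0,"ax": 0,"ay": 0,"az": 0,"hand": 0},
    {"x": 0,"y": 0,"z": 0,"ax": 0,"ay": 0,"az": 0,"hand": 0},
    {"x": 0,"y": 0,"z": 0,"ax": 0,"ay": 0,"az": 0,"hand": 0},
    {"x": 0,"y": 0,"z": 0,"ax": 0,"ay": 0,"az": 0,"hand": 0},
    {"x": 0,"y": 0,"z": 0,"ax": 0,"ay": 0,"az": 0,"hand": 0}
  ]
}}

```text
t: 19.58
eef_pos: [479.9, 111.5, 30.3]
tool_rot: [-0.0, 0.998, 0.06, 0.005]
force: [11.8, 3.2, 0.1]
grip_width: 23.8
grip_force: 30.0
```

```bash
python3 - <<'E'
from h import *
p,r,s=cur();print(p,r.as_matrix().round(4).tolist(),s["t"],s["force"],s["torque"])
E
```

```text
[479.87469568 111.47796927  30.27922967] [[0.9926, 0.1206, 0.0103], [0.1206, -0.9927, 0.0009], [0.0103, 0.0003, -0.9999]] 19.575 [11.83246364  3.2057345   0.05333833] [ 0.57753491 -1.75265497 -0.12478069]
```

>>> {"fn": "move_arm", "kwargs": {
  "plan": [
    {"x": 0.15,"y": 0,"z": -0.03,"ax": 0,"ay": 0,"az": 0,"hand": 0},
    {"x": 0.35,"y": 0,"z": -0.1,"ax": 0,"ay": 0,"az": 0,"hand": 0},
    {"x": 0.35,"y": 0,"z": -0.1,"ax": 0,"ay": 0,"az": 0,"hand": 0}
  ]
}}

```text
t: 19.95
eef_pos: [480.0, 111.7, 29.7]
tool_rot: [-0.0, 0.998, 0.061, 0.002]
force: [6.5, 2.5, -0.7]
grip_width: 24.0
grip_force: 30.0
```

>>> {"fn": "move_arm", "kwargs": {
  "plan": [
    {"x": 0.08,"y": 0,"z": -0.02,"ax": 0,"ay": 0,"az": 0,"hand": 0},
    {"x": 0.08,"y": 0,"z": -0.02,"ax": 0,"ay": 0,"az": 0,"hand": 0.3},
    {"x": 0.08,"y": 0,"z": -0.02,"ax": 0,"ay": 0,"az": 0,"hand": 0.4},
    {"x": 0.08,"y": 0,"z": -0.02,"ax": 0,"ay": 0,"az": 0,"hand": 0.5},
    {"x": 0.08,"y": 0,"z": -0.02,"ax": 0,"ay": 0,"az": 0,"hand": 0.6},
    {"x": 0.08,"y": 0,"z": -0.02,"ax": 0,"ay": 0,"az": 0,"hand": 0.6},
    {"x": 0.08,"y": 0,"z": -2,"ax": 0,"ay": 0,"az": 0,"hand": 0.6},
    {"x": 0.08,"y": 0,"z": -6,"ax": 0,"ay": 0,"az": 0,"hand": 0.6},
    {"x": 0.08,"y": 0,"z": -9,"ax": 0,"ay": 0,"az": 0,"hand": 0.6},
    {"x": 0.08,"y": 0,"z": -9,"ax": 0,"ay": 0,"az": 0,"hand": 0.6}
  ]
}}

```text
t: 21.2
eef_pos: [481.2, 111.7, 121.5]
tool_rot: [0.0, 0.998, 0.061, 0.003]
force: [0.1, 0.3, -0.9]
grip_width: 52.8
grip_force: 0.0
```

```bash
python3 - <<'E'
from h import *
d=np.array([-.99258,-.12162]);n=np.array([.12162,-.99258]);O=np.array([496.6,113.9])
p,r,s=cur();print(p,s["force"],s["grip_width"])
P=O+d*-118.8;yaw=np.arctan2(n[1],n[0]);print(P);go([*P,120],yaw);go([*P,33],yaw)
E
```

```text
[481.19214443 111.68629334 121.54682242] [ 0.06692955  0.25932819 -0.8610089 ] 52.83771833531843
[614.518504 128.348456]
shift cm [13.44 -0.03  0.23] rot [ 0.001 -0.005 -0.   ] toolx [0.993 0.122 0.005]
shift cm [13.39 -0.04  8.93] rot [ 0.001 -0.005 -0.   ] toolx [0.993 0.122 0.005]
```

>>> {"fn": "move_arm", "kwargs": {
  "plan": [
    {"x": 4,"y": 0,"z": 0,"ax": 0,"ay": -0.005,"az": 0,"hand": 0.6},
    {"x": 10,"y": 0,"z": 0,"ax": 0,"ay": -0.005,"az": 0,"hand": 0.6},
    {"x": 13.4,"y": 0,"z": 0,"ax": 0,"ay": -0.005,"az": 0,"hand": 0.6},
    {"x": 13.4,"y": 0,"z": 0,"ax": 0,"ay": -0.005,"az": 0,"hand": 0.6},
    {"x": 13.4,"y": 0,"z": 0,"ax": 0,"ay": -0.005,"az": 0,"hand": 0.6}
  ]
}}

```text
t: 21.82
eef_pos: [610.5, 127.9, 117.3]
tool_rot: [0.0, 0.998, 0.061, -0.004]
force: [-0.3, -0.5, -0.6]
grip_width: 52.8
grip_force: 0.0
```

```bash
python3 - <<'E'
from h import *
d=np.array([-.99258,-.12162]);n=np.array([.12162,-.99258]);O=np.array([496.6,113.9])
p,r,s=cur();print(p,s["force"]);P=O+d*-118.8;go([*P,33],np.arctan2(n[1],n[0]))
a=optics.get_image("top");b=optics.get_image("side")
z=np.hstack([cv2.resize(b[160:270,195:315],(400,367),interpolation=cv2.INTER_CUBIC),cv2.resize(a[150:260,160:280],(400,367),interpolation=cv2.INTER_CUBIC)])
cv2.imwrite("pics/pin.png",z)
E
```

```text
[610.47539688 127.92578997 117.33748259] [-0.33753307 -0.46127271 -0.56319647]
shift cm [0.48 0.01 8.43] rot [-0.     0.008 -0.   ] toolx [ 0.993  0.122 -0.008]
```

View pics/pin.png

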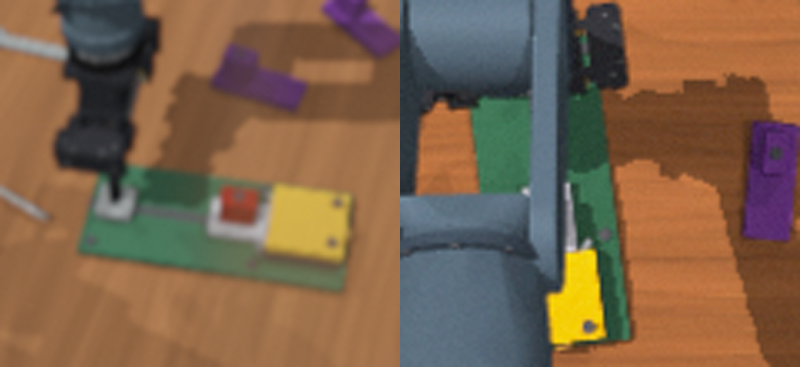

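>>> {"fn": "move_arm", "kwargs": {
  "plan": [
    {"x": 0.1,"y": 0,"z": 3,"ax": 0,"ay": 0.005,"az": 0,"hand": 0.6},
    {"x": 0.1,"y": 0,"z": 6,"ax": 0,"ay": 0.005,"az": 0,"hand": 0.6},
    {"x": 0.1,"y": 0,"z": 8,"ax": 0,"ay": 0.005,"az": 0,"hand": 0.6},
    {"x": 0.1,"y": 0,"z": 8.3,"ax": 0,"ay": 0.005,"az": 0,"hand": 0.6},
    {"x": 0.1,"y": 0,"z": 8.3,"ax": 0,"ay": 0.005,"az": 0,"hand": 0.6},
    {"x": 0.1,"y": 0,"z": 8.3,"ax": 0,"ay": 0.005,"az": 0,"hand": 0.6}
  ]
}}

```text
t: 22.68
eef_pos: [613.8, 128.0, 37.5]
tool_rot: [0.0, 0.998, 0.061, 0.001]
force: [-0.5, 0.1, -0.0]
grip_width: 53.0
grip_force: 0.0
```

>>> {"fn": "move_arm", "kwargs": {
  "plan": [
    {"x": 0,"y": 0,"z": 0.3,"ax": 0,"ay": 0,"az": 0,"hand": 0.6},
    {"x": 0,"y": 0,"z": 0.3,"ax": 0,"ay": 0,"az": 0,"hand": 0.5},
    {"x": 0,"y": 0,"z": 0.3,"ax": 0,"ay": 0,"az": 0,"hand": 0.4},
    {"x": 0,"y": 0,"z": 0.3,"ax": 0,"ay": 0,"az": 0,"hand": 0.3},
    {"x": 0,"y": 0,"z": 0.3,"ax": 0,"ay": 0,"az": 0,"hand": 0.2},
    {"x": 0,"y": 0,"z": 0.3,"ax": 0,"ay": 0,"az": 0,"hand": 0.1},
    {"x": 0,"y": 0,"z": 0.3,"ax": 0,"ay": 0,"az": 0,"hand": 0},
    {"x": 0,"y": 0,"z": 0.3,"ax": 0,"ay": 0,"az": 0,"hand": 0},
    {"x": 0,"y": 0,"z": 0.3,"ax": 0,"ay": 0,"az": 0,"hand": 0}
  ]
}}

```text
t: 23.8
eef_pos: [612.7, 129.0, 33.1]
tool_rot: [-0.001, 0.998, 0.061, 0.0]
force: [0.1, 4.8, 0.7]
grip_width: 15.0
grip_force: 30.0
```

>>> {"fn": "move_arm", "kwargs": {
  "plan": [
    {"x": -0.3,"y": -0.1,"z": 0,"ax": 0,"ay": 0,"az": 0,"hand": 0},
    {"x": -1,"y": -0.1,"z": 0,"ax": 0,"ay": 0,"az": 0,"hand": 0},
    {"x": -1.8,"y": -0.1,"z": 0,"ax": 0,"ay": 0,"az": 0,"hand": 0},
    {"x": -2.6,"y": -0.1,"z": 0,"ax": 0,"ay": 0,"az": 0,"hand": 0},
    {"x": -3.4,"y": -0.1,"z": 0,"ax": 0,"ay": 0,"az": 0,"hand": 0},
    {"x": -4.2,"y": -0.1,"z": 0,"ax": 0,"ay": 0,"az": 0,"hand": 0},
    {"x": -5,"y": -0.1,"z": 0,"ax": 0,"ay": 0,"az": 0,"hand": 0},
    {"x": -5.8,"y": -0.1,"z": 0,"ax": 0,"ay": 0,"az": 0,"hand": 0},
    {"x": -6.4,"y": -0.1,"z": 0,"ax": 0,"ay": 0,"az": 0,"hand": 0},
    {"x": -6.8,"y": -0.1,"z": 0,"ax": 0,"ay": 0,"az": 0,"hand": 0},
    {"x": -6.8,"y": -0.1,"z": 0,"ax": 0,"ay": 0,"az": 0,"hand": 0}
  ]
}}

```text
t: 25.18
eef_pos: [545.0, 120.8, 33.1]
tool_rot: [-0.0, 0.998, 0.061, -0.0]
force: [2.0, 2.9, -1.5]
grip_width: 15.1
grip_force: 30.0
```

>>> {"fn": "move_arm", "kwargs": {
  "plan": [
    {"x": -0.3,"y": -0.03,"z": 0,"ax": 0,"ay": 0,"az": 0,"hand": 0},
    {"x": -0.6,"y": -0.05,"z": 0,"ax": 0,"ay": 0,"az": 0,"hand": 0},
    {"x": -0.8,"y": -0.05,"z": 0,"ax": 0,"ay": 0,"az": 0,"hand": 0},
    {"x": -0.9,"y": -0.05,"z": 0,"ax": 0,"ay": 0,"az": 0,"hand": 0},
    {"x": -0.9,"y": -0.05,"z": 0,"ax": 0,"ay": 0,"az": 0,"hand": 0}
  ]
}}

```text
t: 25.8
eef_pos: [536.1, 119.8, 33.1]
tool_rot: [0.0, 0.998, 0.061, -0.0]
force: [2.6, -1.7, -3.5]
grip_width: 15.2
grip_force: 30.0
```

>>> {"fn": "move_arm", "kwargs": {
  "plan": [
    {"x": -0.1,"y": 0,"z": 0,"ax": 0,"ay": 0,"az": 0,"hand": 0},
    {"x": -0.2,"y": 0,"z": 0,"ax": 0,"ay": 0,"az": 0,"hand": 0},
    {"x": -0.2,"y": 0,"z": 0,"ax": 0,"ay": 0,"az": 0,"hand": 0}
  ]
}}

```text
t: 26.18
eef_pos: [534.2, 119.6, 33.2]
tool_rot: [0.0, 0.998, 0.061, 0.0]
force: [3.9, -3.2, -2.7]
grip_width: 15.0
grip_force: 30.0
```

>>> {"fn": "move_arm", "kwargs": {
  "plan": [
    {"x": -0.1,"y": 0.05,"z": 0,"ax": 0,"ay": 0,"az": 0,"hand": 0},
    {"x": -0.2,"y": 0.05,"z": 0,"ax": 0,"ay": 0,"az": 0,"hand": 0},
    {"x": -0.2,"y": 0.05,"z": 0,"ax": 0,"ay": 0,"az": 0,"hand": 0}
  ]
}}

```text
t: 26.55
eef_pos: [532.1, 119.3, 33.2]
tool_rot: [-0.0, 0.998, 0.061, -0.0]
force: [3.4, -0.4, -3.6]
grip_width: 14.9
grip_force: 30.0
```

>>> {"fn": "move_arm", "kwargs": {
  "plan": [
    {"x": -0.08,"y": 0.0,"z": 0,"ax": 0,"ay": 0,"az": 0,"hand": 0},
    {"x": -0.15,"y": 0,"z": 0,"ax": 0,"ay": 0,"az": 0,"hand": 0},
    {"x": -0.15,"y": 0,"z": 0,"ax": 0,"ay": 0,"az": 0,"hand": 0}
  ]
}}

```text
t: 26.92
eef_pos: [530.7, 119.1, 33.1]
tool_rot: [-0.0, 0.998, 0.061, -0.0]
force: [3.6, 0.0, -2.4]
grip_width: 15.4
grip_force: 30.0
```

>>> {"fn": "move_arm", "kwargs": {
  "plan": [
    {"x": -0.08,"y": 0.0,"z": 0,"ax": 0,"ay": 0,"az": 0,"hand": 0},
    {"x": -0.15,"y": 0,"z": 0,"ax": 0,"ay": 0,"az": 0,"hand": 0},
    {"x": -0.15,"y": 0,"z": 0,"ax": 0,"ay": 0,"az": 0,"hand": 0}
  ]
}}

```text
t: 27.3
eef_pos: [529.2, 118.9, 33.2]
tool_rot: [-0.0, 0.998, 0.061, -0.0]
force: [3.5, 1.8, -2.7]
grip_width: 15.3
grip_force: 30.0
```

>>> {"fn": "move_arm", "kwargs": {
  "plan": [
    {"x": -0.08,"y": 0.0,"z": 0,"ax": 0,"ay": 0,"az": 0,"hand": 0},
    {"x": -0.15,"y": 0,"z": 0,"ax": 0,"ay": 0,"az": 0,"hand": 0},
    {"x": -0.15,"y": 0,"z": 0,"ax": 0,"ay": 0,"az": 0,"hand": 0}
  ]
}}

```text
t: 27.68
eef_pos: [527.7, 118.7, 33.1]
tool_rot: [-0.0, 0.998, 0.061, -0.0]
force: [3.2, 2.1, -2.0]
grip_width: 15.0
grip_force: 30.0
```

>>> {"fn": "move_arm", "kwargs": {
  "plan": [
    {"x": -0.08,"y": 0.0,"z": 0,"ax": 0,"ay": 0,"az": 0,"hand": 0},
    {"x": -0.15,"y": 0,"z": 0,"ax": 0,"ay": 0,"az": 0,"hand": 0},
    {"x": -0.15,"y": 0,"z": 0,"ax": 0,"ay": 0,"az": 0,"hand": 0}
  ]
}}

```text
t: 28.05
eef_pos: [527.2, 118.6, 33.2]
tool_rot: [-0.0, 0.998, 0.061, 0.001]
force: [6.8, 3.9, -6.3]
grip_width: 14.9
grip_force: 30.0
```

>>> {"fn": "move_arm", "kwargs": {
  "plan": [
    {"x": -0.1,"y": -0.05,"z": 0,"ax": 0,"ay": 0,"az": 0,"hand": 0},
    {"x": -0.15,"y": -0.05,"z": 0,"ax": 0,"ay": 0,"az": 0,"hand": 0},
    {"x": -0.15,"y": -0.05,"z": 0,"ax": 0,"ay": 0,"az": 0,"hand": 0}
  ]
}}

```text
t: 28.42
eef_pos: [527.1, 118.7, 33.2]
tool_rot: [0.0, 0.998, 0.061, 0.003]
force: [12.0, 3.5, -12.9]
grip_width: 14.9
grip_force: 30.0
```

>>> {"fn": "move_arm", "kwargs": {
  "plan": [
    {"x": -0.06,"y": -0.03,"z": 0.1,"ax": 0,"ay": 0,"az": 0,"hand": 0},
    {"x": -0.1,"y": -0.03,"z": 0.15,"ax": 0,"ay": 0,"az": 0,"hand": 0},
    {"x": -0.1,"y": -0.03,"z": 0.15,"ax": 0,"ay": 0,"az": 0,"hand": 0}
  ]
}}

```text
t: 28.8
eef_pos: [527.1, 118.7, 33.1]
tool_rot: [0.0, 0.998, 0.061, 0.004]
force: [10.0, 1.8, -2.7]
grip_width: 15.0
grip_force: 30.0
```

>>> {"fn": "move_arm", "kwargs": {
  "plan": [
    {"x": -0.08,"y": 0,"z": 0.02,"ax": 0,"ay": 0,"az": 0,"hand": 0},
    {"x": -0.15,"y": 0,"z": 0.04,"ax": 0,"ay": 0,"az": 0,"hand": 0},
    {"x": -0.15,"y": 0,"z": 0.04,"ax": 0,"ay": 0,"az": 0,"hand": 0}
  ]
}}

```text
t: 29.18
eef_pos: [527.1, 118.7, 33.1]
tool_rot: [0.0, 0.998, 0.061, 0.005]
force: [14.0, 3.0, -4.5]
grip_width: 14.8
grip_force: 30.0
```

>>> {"fn": "move_arm", "kwargs": {
  "plan": [
    {"x": -0.05,"y": 0,"z": 0.01,"ax": 0,"ay": 0,"az": 0,"hand": 0},
    {"x": -0.05,"y": 0,"z": 0.01,"ax": 0,"ay": 0,"az": 0,"hand": 0},
    {"x": -0.05,"y": 0,"z": 0.01,"ax": 0,"ay": 0,"az": 0,"hand": 0},
    {"x": -0.05,"y": 0,"z": 0.01,"ax": 0,"ay": 0,"az": 0,"hand": 0},
    {"x": -0.05,"y": 0,"z": 0.01,"ax": 0,"ay": 0,"az": 0,"hand": 0}
  ]
}}

```text
t: 29.8
eef_pos: [527.1, 118.6, 33.1]
tool_rot: [0.0, 0.998, 0.061, 0.006]
force: [15.5, 4.5, -5.7]
grip_width: 15.2
grip_force: 30.0
```

>>> {"fn": "move_arm", "kwargs": {
  "plan": [
    {"x": 0.15,"y": 0.03,"z": -0.05,"ax": 0,"ay": 0,"az": 0,"hand": 0},
    {"x": 0.3,"y": 0.05,"z": -0.1,"ax": 0,"ay": 0,"az": 0,"hand": 0},
    {"x": 0.3,"y": 0.05,"z": -0.1,"ax": 0,"ay": 0,"az": 0,"hand": 0}
  ]
}}

```text
t: 30.18
eef_pos: [527.1, 118.7, 33.1]
tool_rot: [-0.0, 0.998, 0.061, 0.002]
force: [7.6, 3.7, -2.8]
grip_width: 15.3
grip_force: 30.0
```

>>> {"fn": "move_arm", "kwargs": {
  "plan": [
    {"x": 0.1,"y": -0.04,"z": 0,"ax": 0,"ay": 0,"az": 0,"hand": 0},
    {"x": 0.1,"y": -0.04,"z": 0,"ax": 0,"ay": 0,"az": 0,"hand": 0.2},
    {"x": 0.1,"y": -0.04,"z": 0,"ax": 0,"ay": 0,"az": 0,"hand": 0.35},
    {"x": 0.1,"y": -0.04,"z": 0,"ax": 0,"ay": 0,"az": 0,"hand": 0.5},
    {"x": 0.1,"y": -0.04,"z": 0,"ax": 0,"ay": 0,"az": 0,"hand": 0.6},
    {"x": 0.1,"y": -0.04,"z": 0,"ax": 0,"ay": 0,"az": 0,"hand": 0.6},
    {"x": 0.1,"y": 0,"z": -2,"ax": 0,"ay": 0,"az": 0,"hand": 0.6},
    {"x": 0.1,"y": 0,"z": -6,"ax": 0,"ay": 0,"az": 0,"hand": 0.6},
    {"x": 0.1,"y": 0,"z": -11,"ax": 0,"ay": 0,"az": 0,"hand": 0.6},
    {"x": 0.1,"y": 0,"z": -15,"ax": 0,"ay": 0,"az": 0,"hand": 0.6},
    {"x": 6,"y": 0,"z": -15,"ax": 0,"ay": 0,"az": 0,"hand": 0.6},
    {"x": 12,"y": 0,"z": -15,"ax": 0,"ay": 0,"az": 0,"hand": 0.6}
  ]
}}

```text
t: 31.68
eef_pos: [645.7, 133.4, 184.2]
tool_rot: [0.0, 0.998, 0.061, 0.002]
force: [1.1, 0.6, 0.5]
grip_width: 52.7
grip_force: 0.0
```

```bash
python3 - <<'E'
from h import *
p,r,s=cur();print(p,s["force"],s["grip_width"],s["t"])
b=optics.get_image("side");cv2.imwrite("pics/fin.png",cv2.resize(b[180:260,205:315],(715,520),interpolation=cv2.INTER_CUBIC))
E
```

```text
[645.73519579 133.40412294 184.17532943] [1.1421317  0.55192199 0.45229877] 52.70305008310618 31.675
```

View pics/fin.png

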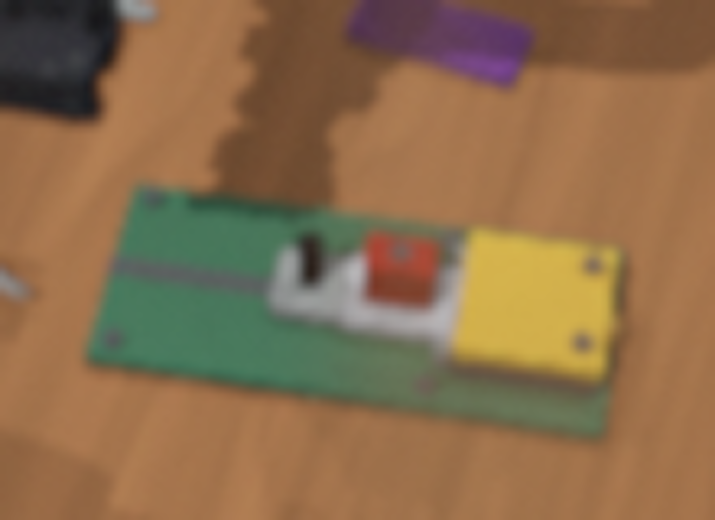

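The picture shows the jaw's toe under the yellow roof, the red rib at (402,268), and the keeper tight against the heel with its pin at (310,258). The arm is clear, so I'm handing in.

```bash
python3 -c "
from rig import job;print(job.job_done())"
```

```text
the job is handed in; nothing more can be done
None
```

The job is handed in, with no verdict returned: the jaw was pressed home against the stop at about 12 N, the keeper was pushed to its heel at about 12 N (16 N at the tool, less about 4 N of friction), and both were released with the arm clear.

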